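Hold the heat sink against the power transistors

ROBOT

A 6-joint arm with a two-finger parallel gripper is mounted at the origin on the work surface. World frame = base frame: x ahead of the robot, y to its left, z up, the work surface at z = 0. Lengths are in m, angles in degrees, forces in N, time in s.
With the tool pointing down it reaches from about 0.325 to 0.775 m from the base axis. Payload 5.5 kg.
Tool frame: the origin (TCP) lies on the mounting face of the last link; the fingertips stand 173 mm ahead of it and the grasp point (between the pads) lies 155 mm ahead of it; z points along the fingers, y is the direction in which the jaws open and shut (so a half turn about z gives the same grasp; the last joint's range is limited). The gripper opens to 85 mm and grips with 20 to 120 N. Pads are 22 mm wide; open, the fingers measure 114 mm over their backs; the gripper's body (76 mm by 85 mm) begins 54 mm behind the grasp point. The pads swing forward as they close: fully open they stand 13 mm farther back than shut.
Start: joints at [-68.05, 5.22, 70.514, -0, 104.267, -3.249], TCP at [0.255, -0.543, 0.405] pointing down, gripper open.
Joint ranges: [-164.24, 164.24], [-49.07, 125.15], [9.68, 141.18], [-86.29, 266.29], [3.28, 154.24], [-151.56, 151.56]. Speed limits (degrees/s): [147.25, 147.25, 172.46, 180, 180, 180].

INTERFACE

Orientations are given as a 3x3 rotation matrix whose columns are the frame's x, y, z axes.
In Python, from cell import sense, grab_frame, camera_info, close_job, find_in gives the robot as it stands. The module is installed in compiled form; this text tells all that it offers.
- The arm moves only by the tool carry_out, never from a script. Its argument "steps" is a list of rows, each an object of numbers: "dx", "dy", "dz": the shift along the tool's x, y, z in m; "wx", "wy", "wz": the turn, a rotation vector about the tool's x, y, z in degrees; "gripper": the finger opening in m, from 0 to 0.0854. A call has 1 to 12 rows; each row is the pose to reach, as a shift and turn from the pose measured when the call began, along the tool's axes at that moment; what a row does not reach only later rows make up. A row lasts 1/12 s, in which the tool goes at most 41.7 mm and 7.16 degrees, less where a joint would pass 70% of its speed; a pose out of reach is approached as far as the arm can. A call with a gripper value outside its range is refused whole. The fingers move at their own pace and stop on an object; "squeeze" is the grip in N (left out, the last holds). Time passes only in rows, so rows that repeat a pose let the fingers close. It gives the time, the measured TCP pose, the force and the opening at its end, in the units of the state.
- sense(): the state, without advancing time (a new reading comes with each control period).
- grab_frame(name): name is "scene" or "top" or "wrist"; returns the picture (420x560x3 uint8, red, green, blue); there is no depth.
- camera_info(name): a dict with "intrinsics" (3x3 intrinsics, pixels), "distortion" ([k1, k2, p1, p2, k3] as OpenCV has them; the pictures are not rectified), "position" and "orientation" of the camera in the world; the wrist camera has in their place "mount" (4x4, takes a point from camera to tool coordinates, whose origin is the TCP and whose axes are the flange's). Camera axes: x right, y down, z forward; pixel columns grow to the right and rows downward; lengths in m; the calibration is good to about 2 mm. A picture is of the moment at which its call begins: read the wrist's pose just before it. camera_info takes no time and is no camera call.
- close_job(): hands the job in, once; it reports no verdict.
Trained networks look in the newest picture that a camera, given by its name, has taken for a name from the list of things; names that differ only in an ending like _2 or _b are one class to them, and where a whole thing is asked for, a point or a joint stands for the part that bears it (a point fixed in the world has none). Each returns a list of dicts, best first, with "conf" (0 to 1); they miss things now and then, are a little off and sometimes report something else, mostly with a low value. They report only what shows in the picture. A call takes as long as a camera call. They do not tell look-alikes from the thing itself.
- find_in(camera, label): "point" ([x, y, z] in m, in world coordinates, good to about 4 mm: the middle of the surface that is visible of it).
The state is a dict: "time": time; "joints": joint angles; "dq": joint speeds; "joint_efforts": joint torques, N m; "eef_pos": TCP position; "orientation": TCP orientation; "ft_force": force on the tool from outside, world axes, zero at the start; "torque": the same for the moment, N m; "finger_gap": opening from 0.0 (shut) to 1.0 (fully open).
Only numpy, scipy, OpenCV 4.12 (cv2) and the standard library are available. Lean on these libraries where they do the work, as an engineer would, in place of code of your own. Each camera call takes 0.05 s, during which the arm holds its last target.

TASK

The power supply on the bench is open, and its bare aluminium heat sink has to be screwed to the three power transistors: pick the heat sink up and stand it on the tray between the two guide lugs, upright with its flat back towards the transistors and still a little clear of them so that nothing is scraped, then slide it up square against all three. Keep pushing it against them with a steady 10 newtons or so, never hard enough to bend the legs over (20 newtons), and finish while still holding it pressed there with the gripper, as a third hand for the colleague who will drive the screws. Leave the other things on the bench where they are.

Things in the scene. Friction and masses are not known exactly. Their poses are not given: they have to be found in the camera images.
- sink_center (a point): Centre (half-way up) of the larger, silver aluminium heat sink, 140 g, at first standing on end on the bench: 60 mm long (its y), 32 deep (x), 54 high (z). x points out of the flat back plate, the upright fins are on the -x side. Grip it by its flat end faces (+y and -y, 60 mm apart, each 32 x 54); gripped at the centre or a few mm above it the fingers clear the guide lugs.
- sink_back (a point): Centre of the heat sink's flat back face: 16 mm along +x from sink_center, same height and axes.
- heatsink: The same heat sink, origin at the centre of its underside (27 mm below sink_center), same axes.
- seat (a point): Point on the tray floor (10 mm above the bench) midway between the two aluminium guide lugs. x points to the transistors, y along their row, z up. Lugs: thin strips along x, inner faces at y = -33 and +33 mm, 6 mm high, from x = -22 to +30 mm, open at both ends. A heat sink centred here has its back 14 mm short of the transistors. The tray lip at x = -49 mm is 18 mm high.
- row (a point): Centre of the face of the middle transistor as it stands unpushed, 30 mm beyond seat in x and 30 mm above the tray floor; same axes as seat. The faces of all three transistors lie in the plane through this point square to x.
- devices: The row of three black power transistors on the near edge of the green board, origin at row, axes as seat. Each is 16 mm wide, 21 mm high, 5 mm thick, at y = -19, 0 and +19 mm, its lower edge 19.5 mm above the tray floor. They stand on springy legs and give in the +x direction: 1.5 N per mm each, so 4.5 N per mm when the heat sink bears on all three.
- q_left: Transistor at y = +19 mm of the row; origin at the centre of its face.
- q_mid: Middle transistor; origin at the centre of its face.
- q_right: Transistor at y = -19 mm of the row; origin at the centre of its face.
- supply: The open power supply, fixed: a sheet-metal tray 220 mm (x) by 280 mm (y) with low lips, a cream front panel 100 mm high on its +y side, a green board on the +x part with parts up to 70 mm above the bench; origin under its centre on the bench, axes as seat; seat is at x = -60, y = 0, z = 10 mm.
- black_sink: Bystander: small black finned heat sink 26 x 40 x 30 mm high; origin under its centre. Not the one to fit.
- reel: Bystander: green solder reel lying flat, 54 mm diameter, 32 mm high; origin under its centre.
- meter: Bystander: grey-blue hand multimeter lying on its back, 180 x 86 x 46 mm; origin under its centre, x along its length.
- screwdriver: Bystander: blue-handled screwdriver, 190 mm long, lying along its x; origin at mid-length on the bench.
- cleaner: Bystander: clear bottle, 52 mm diameter, 130 mm high; origin under its centre.
- screw_dish: Bystander: round steel dish of screws, 84 mm across, 18 mm high; origin under its centre.
- cutters: Bystander: purple-handled side cutters lying flat, about 130 mm long along x, 18 mm high; origin at the rivet.
Not all that is in view belongs to the job. Of the things like the heatsink, leave any that is red; of the rest the smaller one is meant.

How it is judged:
By the outcome, as a careful person would: the job done as asked, in the order asked, and still so for the second after the job is handed in, while the arm keeps its last pose, push and grip.
It also fails if it takes over 54 s, if anything falls off the work surface, if the arm or the gripper's body presses on something with over 40 N, if the wrist force passes 120 N, or if a joint passes its speed limit or range.

## Working session

There is one attempt and no reset: what is moved stays moved. The work goes in short steps, Python scripts to look and compute and a tool call to move; the robot and the scene stay as the last step left them, time stands still between calls to the robot, and variables do not carry over. Pictures are saved under pics/ and viewed, and the job is handed in when it is done.

Besides the shell and the picture viewer there is one more tool, called as a command line: name --argument value ..., lists and objects as JSON in quotes. carry_out: Moves the arm, as the interface text tells. Its arguments: {"type":"object","properties":{"steps":{"type":"array"},"squeeze":{"type":"number"}},"required":["steps"]}

```bash
mkdir -p pics; python3 - <<'E'
from cell import *
import cv2,numpy as np
print(sense())
for n in ["scene","top","wrist"]:
    f=grab_frame(n); cv2.imwrite(f"pics/{n}0.png",f[:,:,::-1]); print(n,camera_info(n))
    for l in ["heatsink","seat","row","black_sink","devices"]:
        try: print(l,[(np.round(d["point"],3),round(d["conf"],2)) for d in find_in(n,l)])
        except Exception as e: print(l,e)
E
```

```text
{'time': 0.0, 'joints': array([-6.80470654e+01,  5.26152680e+00,  7.05827998e+01, -1.65434315e-04,
        1.04268851e+02, -3.24840376e+00]), 'dq': array([-0.05422806, -0.0429521 , -0.07216578, -0.04354682, -0.00933161,
       -0.03821867]), 'joint_efforts': array([ 3.27314629e-03, -4.58725226e+01, -4.18020093e+01,  1.09539715e-04,
        1.15223665e-02,  2.21255743e-05]), 'eef_pos': array([ 0.25549586, -0.54292752,  0.40355801]), 'orientation': array([[ 9.04817449e-01,  4.25799055e-01, -7.41061314e-04],
       [ 4.25799686e-01, -9.04815603e-01,  1.83105270e-03],
       [ 1.09136669e-04, -1.97231211e-03, -9.99998049e-01]]), 'ft_force': array([ 0.10127088,  0.19946626, -0.13345517]), 'torque': array([-0.02139191, -0.05542284,  0.04822069]), 'finger_gap': 0.997526747236068}
scene {'intrinsics': array([[523.90433217,   0.        , 277.05807196],
       [  0.        , 523.90433217, 208.47922168],
       [  0.        ,   0.        ,   1.        ]]), 'distortion': array([-0.03804184,  0.        ,  0.        ,  0.        ,  0.        ]), 'position': array([ 1.17565493, -0.72858002,  1.0000
[... 1362 characters left out ...]
 {'intrinsics': array([[350.29957023,   0.        , 279.37952707],
       [  0.        , 350.29957023, 208.51638789],
       [  0.        ,   0.        ,   1.        ]]), 'distortion': array([-0.07181926,  0.        ,  0.        ,  0.        ,  0.        ]), 'mount': array([[ 4.34471129e-04, -9.62069752e-01, -2.72803231e-01,
         6.74104634e-02],
       [ 9.99999889e-01,  3.68239417e-04,  2.93981403e-04,
         1.62171893e-03],
       [-1.82373713e-04, -2.72803328e-01,  9.62069806e-01,
         3.05363407e-02],
       [ 0.00000000e+00,  0.00000000e+00,  0.00000000e+00,
         1.00000000e+00]])}
heatsink [(array([ 0.382, -0.494,  0.047]), 0.79)]
seat []
row []
black_sink []
devices []
```

View pics/scene0.png

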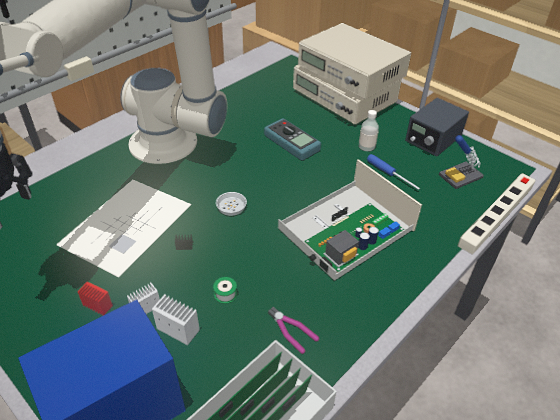

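View pics/top0.png

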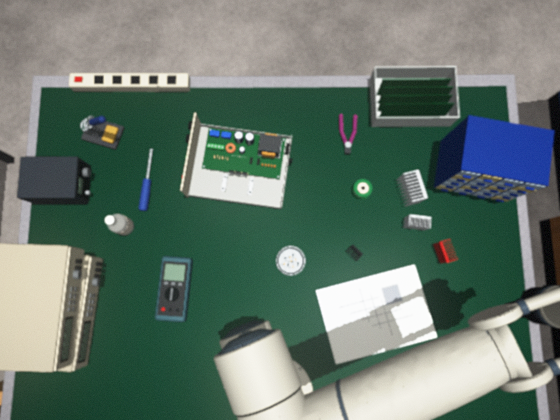

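View pics/wrist0.png

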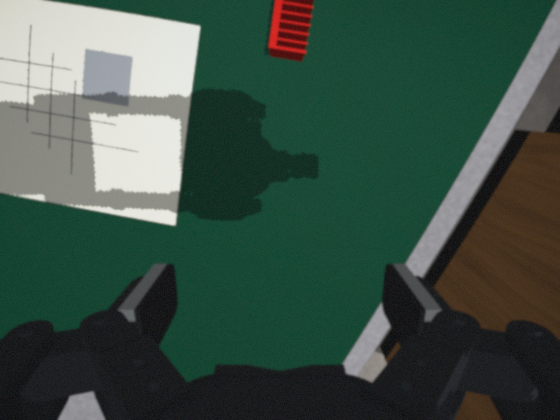

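```bash
python3 - <<'E'
import cv2,numpy as np
t=cv2.imread("pics/top0.png");s=cv2.imread("pics/scene0.png")
a=cv2.resize(t[160:280,380:480],None,fx=5,fy=5,interpolation=cv2.INTER_CUBIC)
b=cv2.resize(t[105:215,175:300],None,fx=5,fy=5,interpolation=cv2.INTER_CUBIC)
c=cv2.resize(s[270:350,70:210],None,fx=5,fy=5,interpolation=cv2.INTER_CUBIC)
d=cv2.resize(s[155:280,270:430],None,fx=4.8,fy=4.8,interpolation=cv2.INTER_CUBIC)
for n,i in zip("abcd",(a,b,c,d)): cv2.imwrite(f"pics/z_{n}.png",i)
E
```

```text
(no output)
```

View pics/z_a.png

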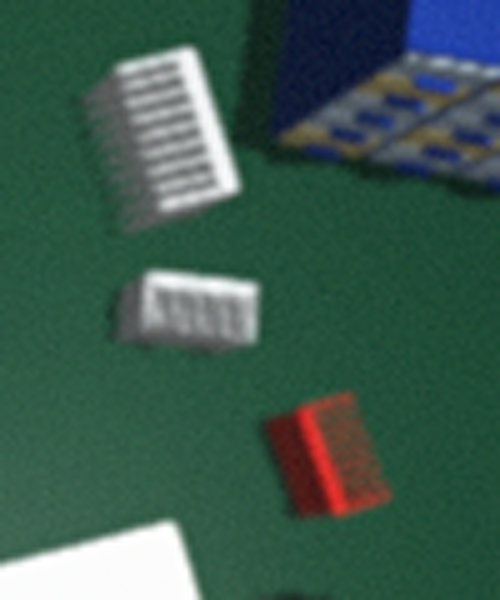

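View pics/z_b.png

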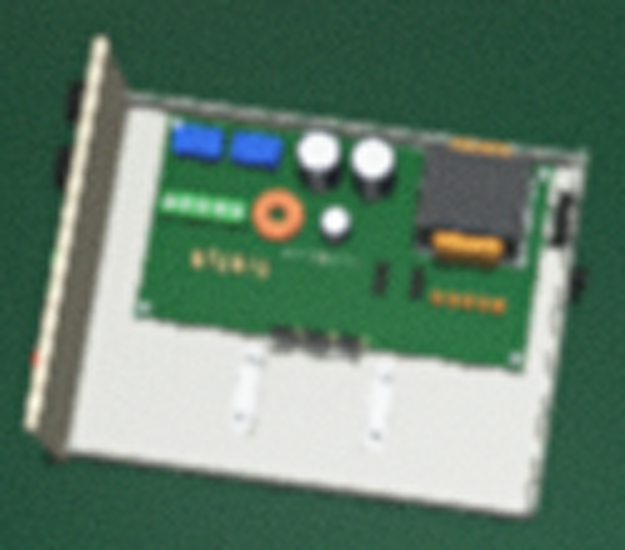

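View pics/z_c.png

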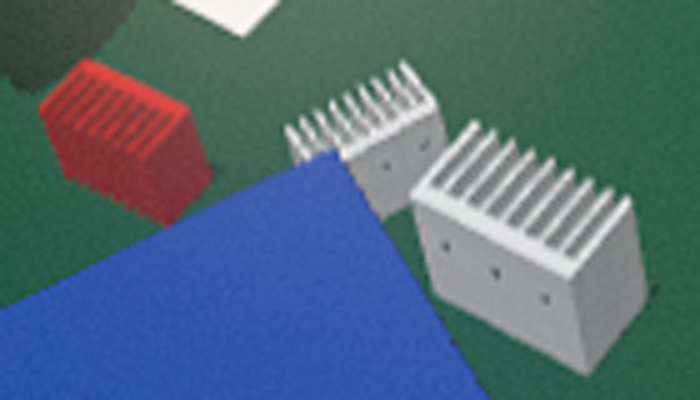

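View pics/z_d.png

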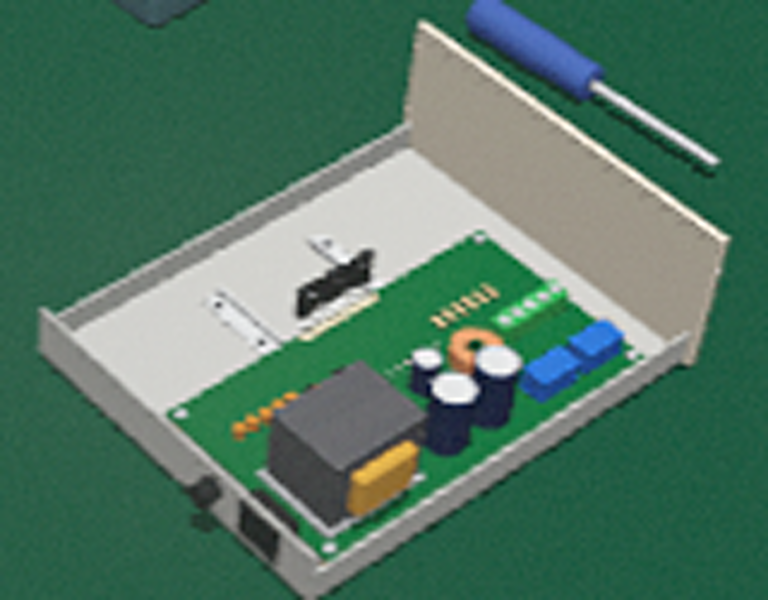

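```bash
cat > h.py <<'E'
from cell import *
import cv2,numpy as np
from scipy.spatial.transform import Rotation as R
def cam(n,s=None):
    c=camera_info(n)
    if n=="wrist":
        s=s or sense(); T=np.eye(4);T[:3,:3]=s["orientation"];T[:3,3]=s["eef_pos"]
        M=T@c["mount"]; return c["intrinsics"],c["distortion"],M[:3,3],M[:3,:3]
    return c["intrinsics"],c["distortion"],c["position"],c["orientation"]
def back(C,px,z):
    K,D,p,Rm=C
    u=cv2.undistortPoints(np.array(px,float).reshape(-1,1,2),K,D).reshape(-1,2)
    d=np.c_[u,np.ones(len(u))]@Rm.T
    return p+d*((z-p[2])/d[:,2])[:,None]
def proj(C,P):
    K,D,p,Rm=C
    return cv2.projectPoints((np.array(P,float).reshape(-1,3)-p)@Rm,np.zeros(3),np.zeros(3),K,D)[0].reshape(-1,2)
def move(P,yaw_y,s=None):
    """shift in tool axes and rotvec to reach TCP P, pointing down with tool y at angle yaw_y (deg)"""
    s=s or sense(); O=s["orientation"]; a=np.radians(yaw_y)
    y=np.array([np.cos(a),np.sin(a),0]); z=np.array([0,0,-1.]); x=np.cross(y,z)
    T=np.c_[x,y,z]
    print("shift mm",np.round(O.T@(np.array(P)-s["eef_pos"])*1000,1),"rot deg",np.round(R.from_matrix(O.T@T).as_rotvec(degrees=True),2))
def st():
    s=sense(); print("t",round(s["time"],2),"pos",np.round(s["eef_pos"],4),"yawy",np.round(np.degrees(np.arctan2(s["orientation"][1,1],s["orientation"][0,1])),2),"tilt",np.round(s["orientation"][:2,2],4),"F",np.round(s["ft_force"],2),"gap",round(s["finger_gap"],3),"j",np.round(s["joints"],1)); return s
E
python3 - <<'E'
from h import *
C=cam("top")
zs=lambda x,y:[380+x/5,160+y/5]
print("small top corners",back(C,[zs(145,270),zs(260,285),zs(258,345),zs(140,330)],.054).round(3))
print("large top",back(C,[zs(190,48),zs(240,188),zs(160,210),zs(115,65)],.07).round(3))
print("red",back(C,[zs(300,405),zs(350,392),zs(390,497),zs(335,515)],.054).round(3))
print("box bottom",back(C,[zs(275,140)],0).round(3))
print("box top",back(C,[zs(405,50)],0.2).round(3))
zb=lambda x,y:[175+x/5,105+y/5]
print("tray",back(C,[zb(65,455),zb(535,515)],0.018).round(4))
print("lugs",back(C,[zb(258,350),zb(235,430),zb(390,370),zb(367,448)],0.016).round(4))
print("trans",back(C,[zb(275,348),zb(358,356)],0.03).round(4))
move([.478,-.408,.36],-97.5)
E
```

```text
small top corners [[ 0.497 -0.385  0.054]
 [ 0.488 -0.45   0.054]
 [ 0.453 -0.446  0.054]
 [ 0.462 -0.381  0.054]]
large top [[ 0.622 -0.412  0.07 ]
 [ 0.541 -0.436  0.07 ]
 [ 0.528 -0.391  0.07 ]
 [ 0.613 -0.369  0.07 ]]
red [[ 0.419 -0.468  0.054]
 [ 0.427 -0.496  0.054]
 [ 0.368 -0.514  0.054]
 [ 0.358 -0.483  0.054]]
box bottom [[ 0.584 -0.483  0.   ]]
box top [[ 0.585 -0.478  0.2  ]]
tray [[ 0.5581  0.2527  0.018 ]
 [ 0.5214 -0.0246  0.018 ]]
lugs [[0.6222 0.14   0.016 ]
 [0.5734 0.1529 0.016 ]
 [0.6098 0.0613 0.016 ]
 [0.5624 0.0746 0.016 ]]
trans [[0.6197 0.1285 0.03  ]
 [0.6148 0.0795 0.03  ]]
shift mm [258.8 -27.3  44.7] rot deg [ 0.   0.  32.7]
```

carry_out --steps '[{"dx": 0.03,"dy": -0.003,"dz": 0.005,"wz": 4},{"dx": 0.065,"dy": -0.007,"dz": 0.011,"wz": 8},{"dx": 0.1,"dy": -0.011,"dz": 0.018,"wz": 13},{"dx": 0.14,"dy": -0.015,"dz": 0.024,"wz": 18},{"dx": 0.18,"dy": -0.019,"dz": 0.031,"wz": 23},{"dx": 0.215,"dy": -0.023,"dz": 0.037,"wz": 28},{"dx": 0.245,"dy": -0.026,"dz": 0.042,"wz": 31},{"dx": 0.259,"dy": -0.027,"dz": 0.045,"wz": 32.7},{"dx": 0.259,"dy": -0.027,"dz": 0.045,"wz": 32.7},{"dx": 0.259,"dy": -0.027,"dz": 0.045,"wz": 32.7},{"dx": 0.259,"dy": -0.027,"dz": 0.045,"wz": 32.7}]'

```text
$.steps[0]: bad value
```

```bash
python3 - <<'E'
from h import *
s=st(); f=grab_frame("wrist"); cv2.imwrite("pics/w1.png",f[:,:,::-1])
C=cam("wrist",s); np.savez("w1.npz",o=s["orientation"],p=s["eef_pos"])
print(proj(C,[[.475,-.416,.054]]))
E
```

```text
t 0.9 pos [ 0.2555 -0.5429  0.4047] yawy -64.8 tilt [-0. -0.] F [ 0.26  0.   -0.28] gap 0.998 j [-68.    5.2  70.5  -0.  104.3  -3.2]
[[ 250.52394012 -125.04922319]]
```

View pics/w1.png

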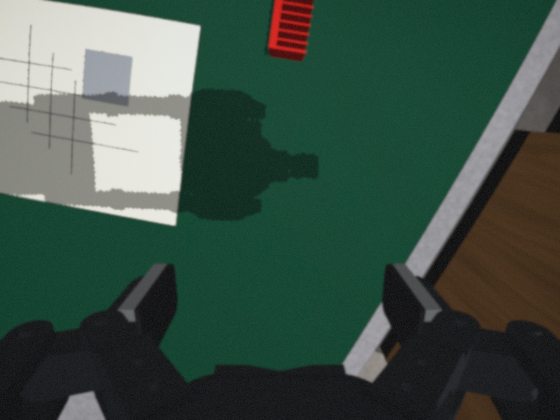

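The picture is unchanged: the call was refused, probably because every key is needed in each row.

carry_out --steps '[{"dx": 0.03,"dy": -0.003,"dz": 0.005,"wx": 0,"wy": 0,"wz": 4,"gripper": 0.085},{"dx": 0.065,"dy": -0.007,"dz": 0.011,"wx": 0,"wy": 0,"wz": 8,"gripper": 0.085},{"dx": 0.1,"dy": -0.011,"dz": 0.018,"wx": 0,"wy": 0,"wz": 13,"gripper": 0.085},{"dx": 0.14,"dy": -0.015,"dz": 0.024,"wx": 0,"wy": 0,"wz": 18,"gripper": 0.085},{"dx": 0.18,"dy": -0.019,"dz": 0.031,"wx": 0,"wy": 0,"wz": 23,"gripper": 0.085},{"dx": 0.215,"dy": -0.023,"dz": 0.037,"wx": 0,"wy": 0,"wz": 28,"gripper": 0.085},{"dx": 0.245,"dy": -0.026,"dz": 0.042,"wx": 0,"wy": 0,"wz": 31,"gripper": 0.085},{"dx": 0.259,"dy": -0.027,"dz": 0.045,"wx": 0,"wy": 0,"wz": 32.7,"gripper": 0.085},{"dx": 0.259,"dy": -0.027,"dz": 0.045,"wx": 0,"wy": 0,"wz": 32.7,"gripper": 0.085},{"dx": 0.259,"dy": -0.027,"dz": 0.045,"wx": 0,"wy": 0,"wz": 32.7,"gripper": 0.085},{"dx": 0.259,"dy": -0.027,"dz": 0.045,"wx": 0,"wy": 0,"wz": 32.7,"gripper": 0.085}]'

```text
time: 1.87
eef_pos: [0.4777, -0.4087, 0.3599]
orientation: [[0.991, -0.13, -0.0], [-0.13, -0.991, -0.001], [-0.0, 0.001, -1.0]]
ft_force: [0.4, -0.9, 0.8]
finger_gap: 0.994
```

```bash
python3 - <<'E'
from h import *
s=st(); f=grab_frame("wrist"); cv2.imwrite("pics/w2.png",f[:,:,::-1])
C=cam("wrist",s); np.savez("w2.npz",o=s["orientation"],p=s["eef_pos"])
print(proj(C,[[.475,-.416,.054]]))
E
```

```text
t 1.87 pos [ 0.4777 -0.4087  0.3599] yawy -97.49 tilt [-0.0003 -0.0006] F [ 0.4  -0.93  0.81] gap 0.994 j [-43.6   9.4  70.5  -0.  100.1  53.8]
[[285.5637417  199.26511286]]
```

View pics/w2.png

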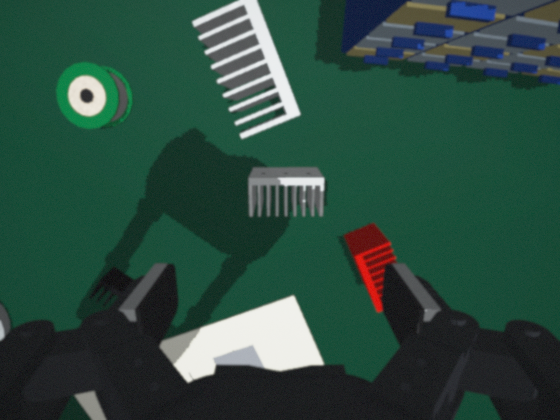

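```bash
python3 - <<'E'
import cv2
t=cv2.imread("pics/w2.png")
cv2.imwrite("pics/w2z.png",cv2.resize(t[155:230,235:340],None,fx=7.5,fy=7.5,interpolation=cv2.INTER_CUBIC))
E
```

```text
(no output)
```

View pics/w2z.png

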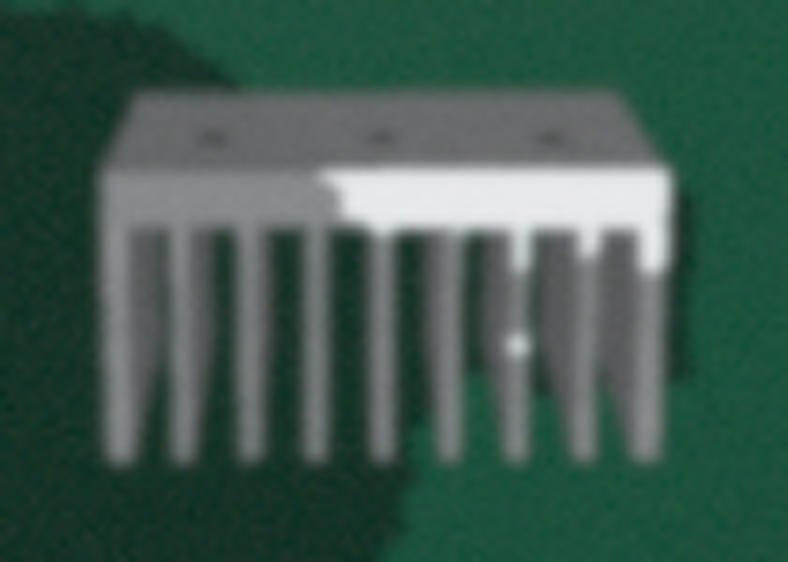

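```bash
python3 - <<'E'
from h import *
d=np.load("w2.npz"); s=dict(orientation=d["o"],eef_pos=d["p"]); C=cam("wrist",s)
q=lambda x,y:[235+x/7.5-.5+.067,155+y/7.5-.5+.067]
P=back(C,[q(100,168),q(672,167),q(105,466),q(662,466)],.054)
print(P.round(4)); e=P[0]-P[1]; print(np.linalg.norm(e),np.degrees(np.arctan2(e[1],e[0]))); e=P[2]-P[3];print(np.linalg.norm(e),np.degrees(np.arctan2(e[1],e[0])))
c=P.mean(0); print("center",c); print(np.linalg.norm(P[0]-P[2]),np.linalg.norm(P[1]-P[3]))
# Bottom check of back
B=back(C,[q(135,92),q(625,92)],0.0); print(B.round(4),B.mean(0), (P[0]+P[1])/2)
C2=cam("wrist")
print("tips", (s["orientation"].T@(c-s["eef_pos"])*1000).round(1))
move([c[0],c[1],.27],-97.5)
E
```

```text
[[ 0.4971 -0.3885  0.054 ]
 [ 0.4893 -0.4489  0.054 ]
 [ 0.4643 -0.384   0.054 ]
 [ 0.4563 -0.4446  0.054 ]]
0.06085966998324745 82.63544239127101
0.06115118066089035 82.50454010462276
center [ 0.47676051 -0.41648668  0.054     ]
0.03315580981351265 0.03329410299801926
[[ 0.4967 -0.3883  0.    ]
 [ 0.4887 -0.4496  0.    ]] [ 0.49269117 -0.41894977  0.        ] [ 0.49322526 -0.41869604  0.054     ]
tips [1.00e-01 7.70e+00 3.06e+02]
shift mm [ 0.3  7.5 90.2] rot deg [ 0.04 -0.01 -0.04]
```

The picture shows the silver heat sink centred at about (286,197), aligned with the tool. Its back plate is on the far (+x) side, and red and large sinks stay clear. Next I descend.

carry_out --steps '[{"dx": 0,"dy": 0.004,"dz": 0.015,"wx": 0,"wy": 0,"wz": 0,"gripper": 0.085},{"dx": 0,"dy": 0.0075,"dz": 0.04,"wx": 0,"wy": 0,"wz": 0,"gripper": 0.085},{"dx": 0,"dy": 0.0075,"dz": 0.07,"wx": 0,"wy": 0,"wz": 0,"gripper": 0.085},{"dx": 0,"dy": 0.0075,"dz": 0.1,"wx": 0,"wy": 0,"wz": 0,"gripper": 0.085},{"dx": 0,"dy": 0.0075,"dz": 0.13,"wx": 0,"wy": 0,"wz": 0,"gripper": 0.085},{"dx": 0,"dy": 0.0075,"dz": 0.155,"wx": 0,"wy": 0,"wz": 0,"gripper": 0.085},{"dx": 0,"dy": 0.0075,"dz": 0.17,"wx": 0,"wy": 0,"wz": 0,"gripper": 0.085},{"dx": 0,"dy": 0.0075,"dz": 0.178,"wx": 0,"wy": 0,"wz": 0,"gripper": 0.085},{"dx": 0,"dy": 0.0075,"dz": 0.178,"wx": 0,"wy": 0,"wz": 0,"gripper": 0.085},{"dx": 0,"dy": 0.0075,"dz": 0.178,"wx": 0,"wy": 0,"wz": 0,"gripper": 0.085}]'

```text
time: 2.75
eef_pos: [0.4761, -0.4173, 0.1831]
orientation: [[0.991, -0.132, 0.001], [-0.132, -0.991, -0.001], [0.001, 0.001, -1.0]]
ft_force: [0.1, -0.3, 0.4]
finger_gap: 0.995
```

```bash
python3 - <<'E'
from h import *
s=st(); f=grab_frame("wrist"); cv2.imwrite("pics/w3.png",f[:,:,::-1])
E
```

```text
t 2.75 pos [ 0.4761 -0.4173  0.1831] yawy -97.59 tilt [ 0.0007 -0.0015] F [ 0.06 -0.26  0.41] gap 0.995 j [-44.3  14.1  83.3  -0.   82.5  53.3]
```

View pics/w3.png

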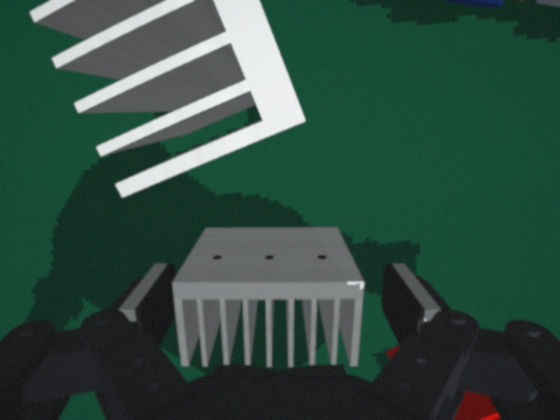

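The sink stands between the fingers (px 174–362), about 1.5 mm to the -y tool side. I correct that and close.

carry_out --steps '[{"dx": 0,"dy": -0.0015,"dz": 0.001,"wx": 0,"wy": 0,"wz": 0,"gripper": 0.085},{"dx": 0,"dy": -0.0015,"dz": 0.001,"wx": 0,"wy": 0,"wz": 0,"gripper": 0.055},{"dx": 0,"dy": -0.0015,"dz": 0.001,"wx": 0,"wy": 0,"wz": 0,"gripper": 0.05},{"dx": 0,"dy": -0.0015,"dz": 0.001,"wx": 0,"wy": 0,"wz": 0,"gripper": 0.05},{"dx": 0,"dy": -0.0015,"dz": 0.001,"wx": 0,"wy": 0,"wz": 0,"gripper": 0.05},{"dx": 0,"dy": -0.0015,"dz": 0.001,"wx": 0,"wy": 0,"wz": 0,"gripper": 0.05},{"dx": 0,"dy": -0.0015,"dz": 0.001,"wx": 0,"wy": 0,"wz": 0,"gripper": 0.05},{"dx": 0,"dy": -0.0015,"dz": 0.001,"wx": 0,"wy": 0,"wz": 0,"gripper": 0.05},{"dx": 0,"dy": -0.0015,"dz": 0.001,"wx": 0,"wy": 0,"wz": 0,"gripper": 0.05}]' --squeeze 60

```text
time: 3.55
eef_pos: [0.4771, -0.4161, 0.1847]
orientation: [[0.991, -0.132, 0.004], [-0.132, -0.991, -0.004], [0.004, 0.004, -1.0]]
ft_force: [-0.1, 0.1, 5.3]
finger_gap: 0.698
```

```bash
python3 - <<'E'
from h import *
s=st(); f=grab_frame("wrist"); cv2.imwrite("pics/w4.png",f[:,:,::-1])
E
```

```text
t 3.55 pos [ 0.4771 -0.4161  0.1847] yawy -97.57 tilt [ 0.0038 -0.0042] F [-0.06  0.06  5.31] gap 0.698 j [-44.2  13.9  83.4  -0.   82.4  53.4]
```

View pics/w4.png

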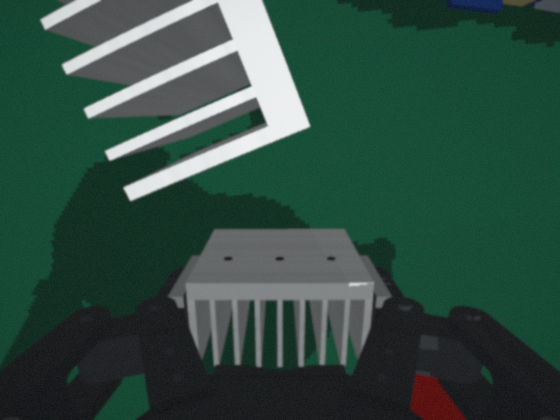

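```bash
python3 - <<'E'
from h import *
move([.565,.110,.30],-97.5)
E
```

```text
shift mm [  18.4 -532.7 -117.1] rot deg [ 0.21 -0.25 -0.07]
```

carry_out --steps '[{"dx": 0,"dy": 0,"dz": -0.01,"wx": 0.1,"wy": -0.1,"wz": 0,"gripper": 0.05},{"dx": 0,"dy": 0,"dz": -0.03,"wx": 0.2,"wy": -0.25,"wz": 0,"gripper": 0.05},{"dx": 0,"dy": -0.005,"dz": -0.06,"wx": 0.2,"wy": -0.25,"wz": 0,"gripper": 0.05},{"dx": 0.001,"dy": -0.02,"dz": -0.09,"wx": 0.2,"wy": -0.25,"wz": 0,"gripper": 0.05},{"dx": 0.002,"dy": -0.045,"dz": -0.11,"wx": 0.2,"wy": -0.25,"wz": 0,"gripper": 0.05},{"dx": 0.003,"dy": -0.08,"dz": -0.117,"wx": 0.2,"wy": -0.25,"wz": 0,"gripper": 0.05},{"dx": 0.004,"dy": -0.115,"dz": -0.117,"wx": 0.2,"wy": -0.25,"wz": 0,"gripper": 0.05},{"dx": 0.005,"dy": -0.15,"dz": -0.117,"wx": 0.2,"wy": -0.25,"wz": 0,"gripper": 0.05},{"dx": 0.006,"dy": -0.185,"dz": -0.117,"wx": 0.2,"wy": -0.25,"wz": 0,"gripper": 0.05},{"dx": 0.008,"dy": -0.22,"dz": -0.117,"wx": 0.2,"wy": -0.25,"wz": 0,"gripper": 0.05},{"dx": 0.009,"dy": -0.255,"dz": -0.117,"wx": 0.2,"wy": -0.25,"wz": 0,"gripper": 0.05},{"dx": 0.01,"dy": -0.285,"dz": -0.117,"wx": 0.2,"wy": -0.25,"wz": 0,"gripper": 0.05}]'

```text
time: 4.6
eef_pos: [0.5239, -0.1322, 0.3009]
orientation: [[0.991, -0.131, -0.0], [-0.131, -0.991, 0.0], [-0.0, -0.0, -1.0]]
ft_force: [0.3, -0.3, -1.8]
finger_gap: 0.697
```

```bash
python3 - <<'E'
from h import *
st();move([.565,.110,.30],-97.5)
E
```

```text
t 4.6 pos [ 0.5239 -0.1322  0.3009] yawy -97.53 tilt [-0.0004  0.0003] F [ 0.32 -0.32 -1.8 ] gap 0.697 j [-17.8  -3.7  90.    0.   93.7  79.8]
shift mm [   9.  -245.4    1. ] rot deg [-0.01  0.02 -0.03]
```

carry_out --steps '[{"dx": 0.001,"dy": -0.035,"dz": 0,"wx": 0,"wy": 0,"wz": 0,"gripper": 0.05},{"dx": 0.003,"dy": -0.07,"dz": 0,"wx": 0,"wy": 0,"wz": 0,"gripper": 0.05},{"dx": 0.004,"dy": -0.105,"dz": 0,"wx": 0,"wy": 0,"wz": 0,"gripper": 0.05},{"dx": 0.005,"dy": -0.14,"dz": 0,"wx": 0,"wy": 0,"wz": 0,"gripper": 0.05},{"dx": 0.006,"dy": -0.175,"dz": 0,"wx": 0,"wy": 0,"wz": 0,"gripper": 0.05},{"dx": 0.008,"dy": -0.207,"dz": 0,"wx": 0,"wy": 0,"wz": 0,"gripper": 0.05},{"dx": 0.009,"dy": -0.232,"dz": 0,"wx": 0,"wy": 0,"wz": 0,"gripper": 0.05},{"dx": 0.009,"dy": -0.245,"dz": 0,"wx": 0,"wy": 0,"wz": 0,"gripper": 0.05},{"dx": 0.009,"dy": -0.245,"dz": 0,"wx": 0,"wy": 0,"wz": 0,"gripper": 0.05},{"dx": 0.009,"dy": -0.245,"dz": 0,"wx": 0,"wy": 0,"wz": 0,"gripper": 0.05},{"dx": 0.009,"dy": -0.245,"dz": 0,"wx": 0,"wy": 0,"wz": 0,"gripper": 0.05}]'

```text
time: 5.52
eef_pos: [0.5649, 0.1085, 0.3009]
orientation: [[0.991, -0.132, -0.001], [-0.132, -0.991, -0.001], [-0.001, 0.001, -1.0]]
ft_force: [-0.7, 0.4, -1.0]
finger_gap: 0.693
```

```bash
python3 - <<'E'
from h import *
s=st(); f=grab_frame("wrist"); cv2.imwrite("pics/w5.png",f[:,:,::-1])
np.savez("w5.npz",o=s["orientation"],p=s["eef_pos"])
cv2.imwrite("pics/w5z.png",cv2.resize(f[60:280,140:420,::-1],None,fx=2.7,fy=2.7,interpolation=cv2.INTER_CUBIC))
E
```

```text
t 5.52 pos [0.5649 0.1085 0.3009] yawy -97.58 tilt [-0.0009 -0.0006] F [-0.74  0.41 -0.95] gap 0.693 j [  7.5   1.7  84.7  -0.   93.7 105.1]
```

View pics/w5.png

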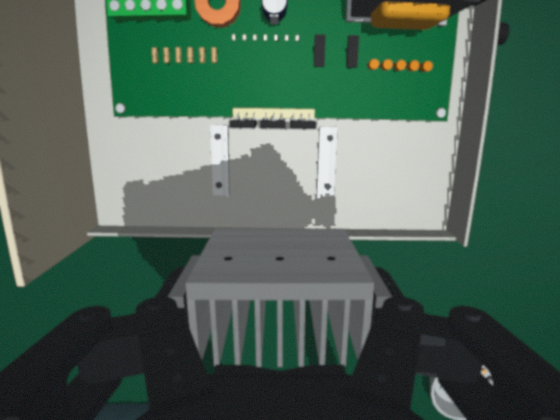

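View pics/w5z.png

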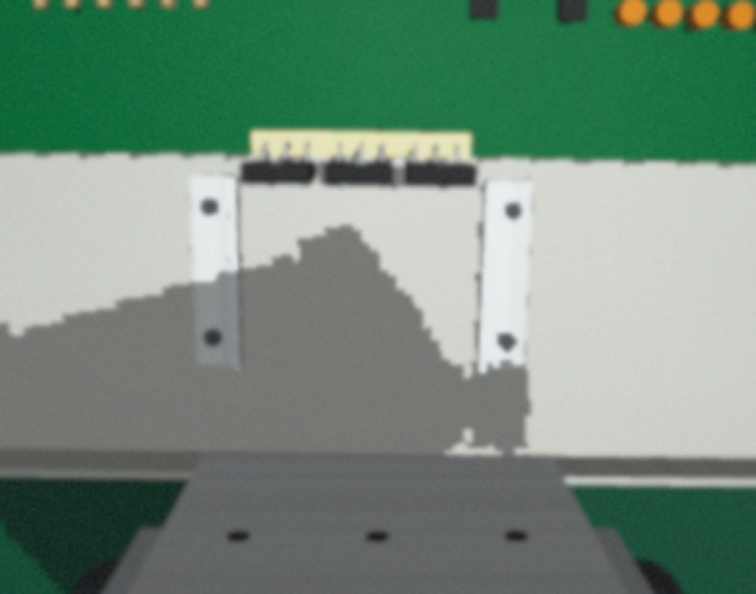

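```bash
cat > m.py <<'E'
from h import *
d=np.load("w5.npz"); s=dict(orientation=d["o"],eef_pos=d["p"]); C=cam("wrist",s); O=s["orientation"];p=s["eef_pos"]
q=lambda x,y:[140+x/2.7-.3,60+y/2.7-.3]
def an(a,b): e=a-b; return np.degrees(np.arctan2(e[1],e[0]))
L=back(C,[q(238,180),q(240,368),q(485,182),q(479,370)],.016)
print("lug in",L.round(4),an(L[0],L[1]),an(L[2],L[3]),np.linalg.norm((L[0]-L[2])[:2]),np.linalg.norm((L[1]-L[3])[:2]))
T=back(C,[q(241,183),q(476,186),q(241,163),q(476,166)],.0505)
print("tr",T.round(4),an(T[0],T[1]),np.linalg.norm(T[0]-T[1]), T[:2].mean(0))
B=back(C,[[116,117],[452,122]],.02); print("board edge",B.round(4),an(B[0],B[1]))
lip=back(C,[[88,234],[460,239]],.018); print("lip",lip.round(4),an(lip[0],lip[1]))
# sink back in tool frame
W=back(C,[[187,283],[373,283]],p[2]-.1847+.054); print("sink back top in tool",(W-p)@O)
W=back(C,[[214,232],[346,232]],p[2]-.1847); print("sink back bottom in tool",(W-p)@O)
E
python3 m.py
```

```text
lug in [[0.6258 0.1348 0.016 ]
 [0.5755 0.1429 0.016 ]
 [0.6167 0.0704 0.016 ]
 [0.5662 0.0773 0.016 ]] -9.072653166525146 -7.758433468279792 0.0650620738014031 0.06623212450856121
tr [[0.626  0.1292 0.0505]
 [0.6182 0.0762 0.0505]
 [0.6304 0.1284 0.0505]
 [0.6227 0.0757 0.0505]] 81.68613644279812 0.053545916745982955 [0.62211181 0.10269257 0.0505    ]
board edge [[ 0.6436  0.2117  0.02  ]
 [ 0.6091 -0.0235  0.02  ]] 81.64127257558621
lip [[ 0.5606  0.2575  0.018 ]
 [ 0.518  -0.0309  0.018 ]] 81.60187307833569
sink back top in tool [[ 0.01545766 -0.02724979  0.13066818]
 [ 0.01542523  0.03209436  0.13071011]]
sink back bottom in tool [[ 0.01344191 -0.02829578  0.18466912]
 [ 0.01342938  0.03342698  0.18471272]]
```

```bash
python3 - <<'E'
from h import *
st();move([.5935,.1094,.215],-98.35)
E
```

```text
t 5.57 pos [0.5649 0.1083 0.301 ] yawy -97.61 tilt [-0.0007 -0.0004] F [ 0.43  0.28 -0.41] gap 0.691 j [  7.5   1.7  84.7  -0.   93.7 105.1]
shift mm [28.3 -4.9 85.9] rot deg [0.03 0.04 0.74]
```

carry_out --steps '[{"dx": 0.008,"dy": -0.002,"dz": 0.01,"wx": 0,"wy": 0,"wz": 0.4,"gripper": 0.05},{"dx": 0.018,"dy": -0.004,"dz": 0.025,"wx": 0,"wy": 0,"wz": 0.75,"gripper": 0.05},{"dx": 0.026,"dy": -0.005,"dz": 0.045,"wx": 0,"wy": 0,"wz": 0.75,"gripper": 0.05},{"dx": 0.0285,"dy": -0.005,"dz": 0.064,"wx": 0,"wy": 0,"wz": 0.75,"gripper": 0.05},{"dx": 0.0285,"dy": -0.005,"dz": 0.078,"wx": 0,"wy": 0,"wz": 0.75,"gripper": 0.05},{"dx": 0.0285,"dy": -0.005,"dz": 0.084,"wx": 0,"wy": 0,"wz": 0.75,"gripper": 0.05},{"dx": 0.0285,"dy": -0.005,"dz": 0.086,"wx": 0,"wy": 0,"wz": 0.75,"gripper": 0.05},{"dx": 0.0285,"dy": -0.005,"dz": 0.086,"wx": 0,"wy": 0,"wz": 0.75,"gripper": 0.05},{"dx": 0.0285,"dy": -0.005,"dz": 0.086,"wx": 0,"wy": 0,"wz": 0.75,"gripper": 0.05},{"dx": 0.0285,"dy": -0.005,"dz": 0.086,"wx": 0,"wy": 0,"wz": 0.75,"gripper": 0.05}]'

```text
time: 6.4
eef_pos: [0.5941, 0.1095, 0.2166]
orientation: [[0.989, -0.145, 0.002], [-0.145, -0.989, -0.0], [0.002, -0.0, -1.0]]
ft_force: [0.1, 0.4, -1.2]
finger_gap: 0.702
```

```bash
python3 - <<'E'
from h import *
s=st(); f=grab_frame("wrist"); cv2.imwrite("pics/w6.png",f[:,:,::-1])
np.savez("w6.npz",o=s["orientation"],p=s["eef_pos"])
cv2.imwrite("pics/w6z.png",cv2.resize(f[120:320,145:415,::-1],None,fx=2.9,fy=2.9,interpolation=cv2.INTER_CUBIC))
C=cam("wrist",s)
E
```

```text
t 6.4 pos [0.5941 0.1095 0.2166] yawy -98.36 tilt [ 0.0019 -0.0001] F [ 0.13  0.38 -1.23] gap 0.702 j [  7.2   8.3  86.3  -0.   85.2 105.6]
```

View pics/w6z.png

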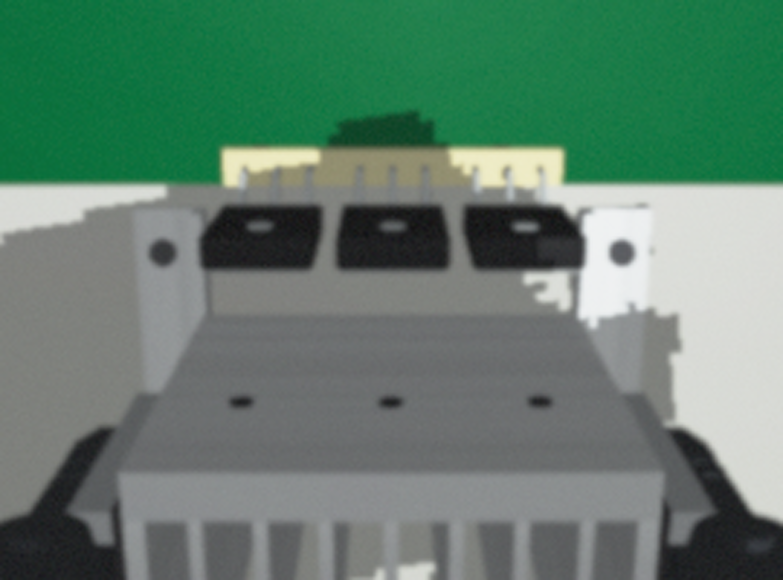

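The view shows the sink centred between the lugs (px ~393 for both), level with the transistor row and clear of it. I lower it to the floor.

carry_out --steps '[{"dx": -0.0005,"dy": 0,"dz": 0.005,"wx": 0,"wy": 0.1,"wz": 0,"gripper": 0.05},{"dx": -0.0005,"dy": 0,"dz": 0.011,"wx": 0,"wy": 0.1,"wz": 0,"gripper": 0.05},{"dx": -0.0005,"dy": 0,"dz": 0.016,"wx": 0,"wy": 0.1,"wz": 0,"gripper": 0.05},{"dx": -0.0005,"dy": 0,"dz": 0.019,"wx": 0,"wy": 0.1,"wz": 0,"gripper": 0.05},{"dx": -0.0005,"dy": 0,"dz": 0.021,"wx": 0,"wy": 0.1,"wz": 0,"gripper": 0.05},{"dx": -0.0005,"dy": 0,"dz": 0.022,"wx": 0,"wy": 0.1,"wz": 0,"gripper": 0.05},{"dx": -0.0005,"dy": 0,"dz": 0.0225,"wx": 0,"wy": 0.1,"wz": 0,"gripper": 0.05},{"dx": -0.0005,"dy": 0,"dz": 0.0225,"wx": 0,"wy": 0.1,"wz": 0,"gripper": 0.05},{"dx": -0.0005,"dy": 0,"dz": 0.0225,"wx": 0,"wy": 0.1,"wz": 0,"gripper": 0.05}]'

```text
time: 7.2
eef_pos: [0.5936, 0.1096, 0.1948]
orientation: [[0.989, -0.145, 0.004], [-0.145, -0.989, -0.0], [0.004, -0.0, -1.0]]
ft_force: [-2.7, -0.8, 5.7]
finger_gap: 0.694
```

```bash
python3 - <<'E'
from h import *
s=st(); f=grab_frame("wrist"); cv2.imwrite("pics/w7.png",f[:,:,::-1])
cv2.imwrite("pics/w7z.png",cv2.resize(f[120:320,145:415,::-1],None,fx=2.9,fy=2.9,interpolation=cv2.INTER_CUBIC))
st()
E
```

```text
t 7.2 pos [0.5936 0.1096 0.1948] yawy -98.36 tilt [ 0.004  -0.0003] F [-2.72 -0.78  5.65] gap 0.694 j [  7.2   9.1  87.7  -0.   82.9 105.6]
t 7.25 pos [0.5936 0.1096 0.1948] yawy -98.36 tilt [ 0.004  -0.0003] F [-4.07 -0.47  5.07] gap 0.694 j [  7.2   9.1  87.7  -0.   82.9 105.6]
```

View pics/w7z.png

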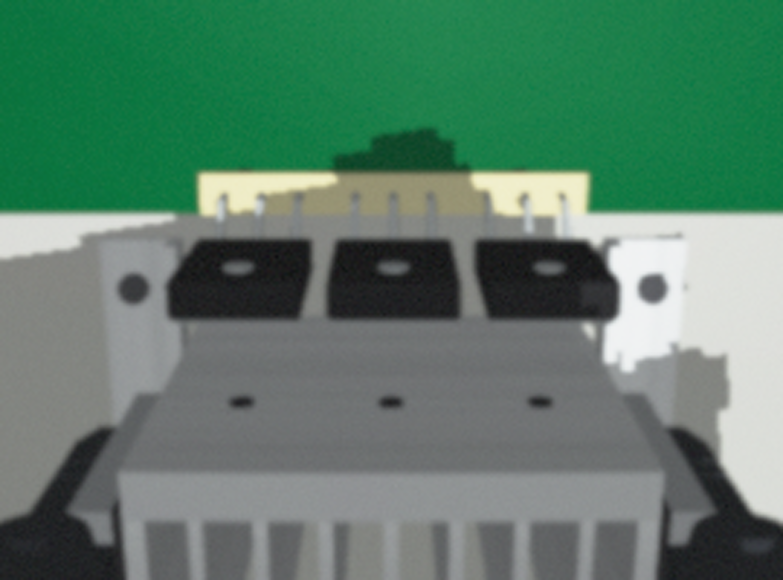

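The sink stands on the floor (Fz ≈ 5.5 N, z 0.1948, as predicted), with its back clear of the row. I ease the downward load and slide partway.

carry_out --steps '[{"dx": 0,"dy": 0,"dz": -0.0005,"wx": 0,"wy": 0.2,"wz": 0,"gripper": 0.05},{"dx": 0.001,"dy": 0,"dz": -0.0005,"wx": 0,"wy": 0.2,"wz": 0,"gripper": 0.05},{"dx": 0.003,"dy": 0,"dz": -0.0005,"wx": 0,"wy": 0.2,"wz": 0,"gripper": 0.05},{"dx": 0.005,"dy": 0,"dz": -0.0005,"wx": 0,"wy": 0.2,"wz": 0,"gripper": 0.05},{"dx": 0.007,"dy": 0,"dz": -0.0005,"wx": 0,"wy": 0.2,"wz": 0,"gripper": 0.05},{"dx": 0.008,"dy": 0,"dz": -0.0005,"wx": 0,"wy": 0.2,"wz": 0,"gripper": 0.05},{"dx": 0.009,"dy": 0,"dz": -0.0005,"wx": 0,"wy": 0.2,"wz": 0,"gripper": 0.05},{"dx": 0.009,"dy": 0,"dz": -0.0005,"wx": 0,"wy": 0.2,"wz": 0,"gripper": 0.05},{"dx": 0.009,"dy": 0,"dz": -0.0005,"wx": 0,"wy": 0.2,"wz": 0,"gripper": 0.05}]'

```text
time: 8.0
eef_pos: [0.6026, 0.1082, 0.1951]
orientation: [[0.989, -0.146, 0.007], [-0.146, -0.989, -0.001], [0.007, -0.0, -1.0]]
ft_force: [0.7, 0.1, -2.0]
finger_gap: 0.697
```

```bash
python3 - <<'E'
from h import *
s=st(); f=grab_frame("wrist"); cv2.imwrite("pics/w8.png",f[:,:,::-1])
cv2.imwrite("pics/w8z.png",cv2.resize(f[120:320,145:415,::-1],None,fx=2.9,fy=2.9,interpolation=cv2.INTER_CUBIC))
print(sense()["ft_force"]@s["orientation"])
E
```

```text
t 8.0 pos [0.6026 0.1082 0.1951] yawy -98.37 tilt [ 0.0072 -0.0008] F [ 0.69  0.14 -2.02] gap 0.697 j [ 7.000e+00  1.030e+01  8.640e+01 -1.000e-01  8.290e+01  1.054e+02]
[ 0.02347181 -0.40992456  0.69844334]
```

View pics/w8z.png

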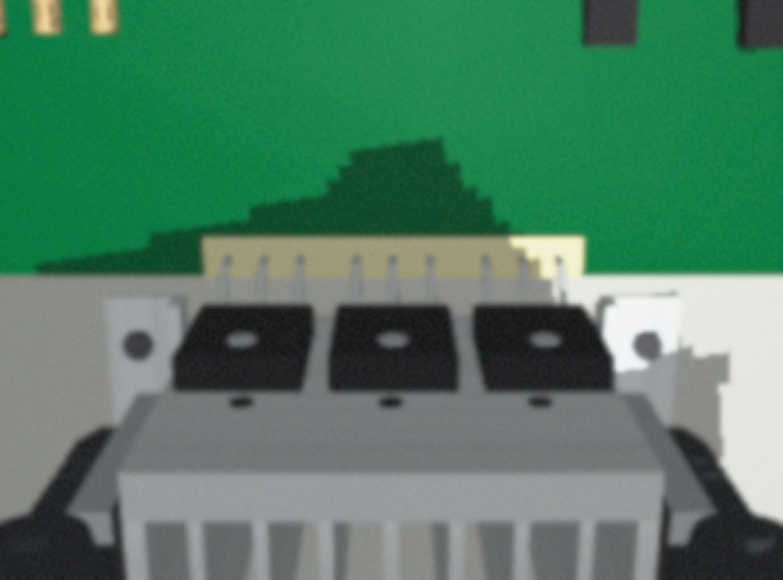

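carry_out --steps '[{"dx": 0,"dy": 0,"dz": 0.0004,"wx": -0.1,"wy": -0.1,"wz": 0,"gripper": 0.05},{"dx": 0,"dy": 0,"dz": 0.0008,"wx": -0.2,"wy": -0.2,"wz": 0,"gripper": 0.05},{"dx": 0.0005,"dy": 0,"dz": 0.0008,"wx": -0.2,"wy": -0.2,"wz": 0,"gripper": 0.05},{"dx": 0.001,"dy": 0,"dz": 0.0008,"wx": -0.2,"wy": -0.2,"wz": 0,"gripper": 0.05},{"dx": 0.0015,"dy": 0,"dz": 0.0008,"wx": -0.2,"wy": -0.2,"wz": 0,"gripper": 0.05},{"dx": 0.002,"dy": 0,"dz": 0.0008,"wx": -0.2,"wy": -0.2,"wz": 0,"gripper": 0.05},{"dx": 0.0025,"dy": 0,"dz": 0.0008,"wx": -0.2,"wy": -0.2,"wz": 0,"gripper": 0.05},{"dx": 0.003,"dy": 0,"dz": 0.0008,"wx": -0.2,"wy": -0.2,"wz": 0,"gripper": 0.05},{"dx": 0.003,"dy": 0,"dz": 0.0008,"wx": -0.2,"wy": -0.2,"wz": 0,"gripper": 0.05},{"dx": 0.003,"dy": 0,"dz": 0.0008,"wx": -0.2,"wy": -0.2,"wz": 0,"gripper": 0.05}]'

```text
time: 8.88
eef_pos: [0.6056, 0.1078, 0.1947]
orientation: [[0.989, -0.145, 0.004], [-0.145, -0.989, -0.004], [0.004, 0.003, -1.0]]
ft_force: [-2.9, 0.4, 2.8]
finger_gap: 0.694
```

```bash
cat > ff.py <<'E'
from h import *
s=st(); F=[];T=[]
for i in range(8):
    grab_frame("wrist"); q=sense(); F.append(q["ft_force"]); T.append(q["torque"])
print("tool-frame F mean",(np.mean(F,0)@s["orientation"]).round(2),"std",np.std(F,0).round(2),"world T",np.mean(T,0).round(3))
st()
E
python3 ff.py
```

```text
t 8.88 pos [0.6056 0.1078 0.1947] yawy -98.36 tilt [ 0.0037 -0.0037] F [-2.86  0.38  2.8 ] gap 0.694 j [  7.   10.9  85.8  -0.2  83.1 105.4]
tool-frame F mean [-2.36 -0.1  -4.26] std [0.35 0.32 0.61] world T [0.17  0.427 0.071]
t 9.28 pos [0.6055 0.1079 0.1947] yawy -98.36 tilt [ 0.0038 -0.0037] F [-2.98  0.02  5.21] gap 0.696 j [  7.   10.9  85.8  -0.2  83.1 105.4]
```

carry_out --steps '[{"dx": 0,"dy": 0,"dz": -0.0005,"wx": 0,"wy": 0,"wz": 0,"gripper": 0.05},{"dx": 0.0005,"dy": 0,"dz": -0.0005,"wx": 0,"wy": 0,"wz": 0,"gripper": 0.05},{"dx": 0.001,"dy": 0,"dz": -0.0005,"wx": 0,"wy": 0,"wz": 0,"gripper": 0.05},{"dx": 0.0015,"dy": 0,"dz": -0.0005,"wx": 0,"wy": 0,"wz": 0,"gripper": 0.05},{"dx": 0.002,"dy": 0,"dz": -0.0005,"wx": 0,"wy": 0,"wz": 0,"gripper": 0.05},{"dx": 0.0025,"dy": 0,"dz": -0.0005,"wx": 0,"wy": 0,"wz": 0,"gripper": 0.05},{"dx": 0.0025,"dy": 0,"dz": -0.0005,"wx": 0,"wy": 0,"wz": 0,"gripper": 0.05},{"dx": 0.0025,"dy": 0,"dz": -0.0005,"wx": 0,"wy": 0,"wz": 0,"gripper": 0.05}]'

```text
time: 9.95
eef_pos: [0.6076, 0.1075, 0.1948]
orientation: [[0.989, -0.145, 0.002], [-0.145, -0.989, -0.004], [0.002, 0.004, -1.0]]
ft_force: [-5.2, 0.6, 1.3]
finger_gap: 0.695
```

```bash
python3 ff.py
```

```text
t 9.95 pos [0.6076 0.1075 0.1948] yawy -98.36 tilt [ 0.0016 -0.0038] F [-5.17  0.63  1.33] gap 0.695 j [  6.9  11.2  85.4  -0.2  83.3 105.3]
tool-frame F mean [-5.03  0.68 -1.8 ] std [0.38 0.44 0.24] world T [ 0.107  0.741 -0.01 ]
t 10.35 pos [0.6076 0.1075 0.1948] yawy -98.36 tilt [ 0.0017 -0.0038] F [-4.88 -0.39  1.77] gap 0.694 j [  6.9  11.2  85.4  -0.2  83.3 105.3]
```

carry_out --steps '[{"dx": 0.0005,"dy": 0,"dz": -0.0002,"wx": 0,"wy": 0.1,"wz": 0,"gripper": 0.05},{"dx": 0.001,"dy": 0,"dz": -0.0002,"wx": 0,"wy": 0.2,"wz": 0,"gripper": 0.05},{"dx": 0.0015,"dy": 0,"dz": -0.0002,"wx": 0,"wy": 0.2,"wz": 0,"gripper": 0.05},{"dx": 0.0015,"dy": 0,"dz": -0.0002,"wx": 0,"wy": 0.2,"wz": 0,"gripper": 0.05},{"dx": 0.0015,"dy": 0,"dz": -0.0002,"wx": 0,"wy": 0.2,"wz": 0,"gripper": 0.05},{"dx": 0.0015,"dy": 0,"dz": -0.0002,"wx": 0,"wy": 0.2,"wz": 0,"gripper": 0.05}]'

```text
time: 10.85
eef_pos: [0.6082, 0.1075, 0.1947]
orientation: [[0.989, -0.145, 0.001], [-0.145, -0.989, -0.004], [0.002, 0.004, -1.0]]
ft_force: [-8.8, -0.1, 4.9]
finger_gap: 0.695
```

```bash
cat >> ff.py <<'E'
f=grab_frame("wrist"); n="pics/p%d.png"%(s["time"]*100)
cv2.imwrite(n,cv2.resize(f[120:320,145:415,::-1],None,fx=2.9,fy=2.9,interpolation=cv2.INTER_CUBIC)); print(n)
E
python3 ff.py
```

```text
t 10.85 pos [0.6082 0.1075 0.1947] yawy -98.34 tilt [ 0.0014 -0.0042] F [-8.83 -0.14  4.9 ] gap 0.695 j [  6.9  11.3  85.3  -0.3  83.3 105.3]
tool-frame F mean [-9.64  1.11 -5.18] std [0.47 0.5  0.49] world T [0.196 1.33  0.032]
t 11.25 pos [0.6082 0.1075 0.1947] yawy -98.35 tilt [ 0.0014 -0.0042] F [-9.92 -0.13  5.76] gap 0.698 j [  6.9  11.3  85.3  -0.2  83.3 105.3]
pics/p1085.png
```

View pics/p1085.png

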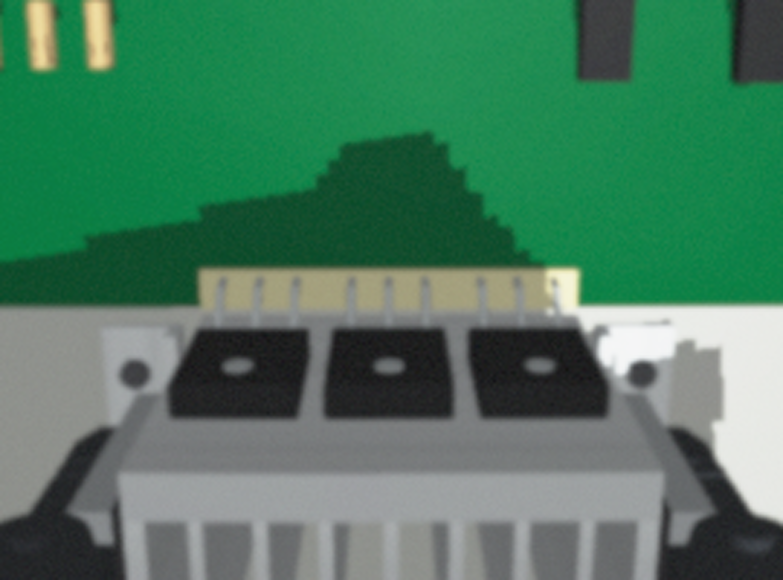

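All three transistors are level against the back. I relieve the floor load and trim the push.

carry_out --steps '[{"dx": 0.0005,"dy": 0,"dz": -0.0003,"wx": 0,"wy": 0.1,"wz": 0,"gripper": 0.05},{"dx": 0.001,"dy": 0,"dz": -0.0006,"wx": 0,"wy": 0.2,"wz": 0,"gripper": 0.05},{"dx": 0.0015,"dy": 0,"dz": -0.0008,"wx": 0,"wy": 0.2,"wz": 0,"gripper": 0.05},{"dx": 0.002,"dy": 0,"dz": -0.0008,"wx": 0,"wy": 0.2,"wz": 0,"gripper": 0.05},{"dx": 0.002,"dy": 0,"dz": -0.0008,"wx": 0,"wy": 0.2,"wz": 0,"gripper": 0.05},{"dx": 0.002,"dy": 0,"dz": -0.0008,"wx": 0,"wy": 0.2,"wz": 0,"gripper": 0.05},{"dx": 0.002,"dy": 0,"dz": -0.0008,"wx": 0,"wy": 0.2,"wz": 0,"gripper": 0.05}]'

```text
time: 11.88
eef_pos: [0.6089, 0.1075, 0.1948]
orientation: [[0.989, -0.145, -0.001], [-0.145, -0.989, -0.005], [-0.0, 0.005, -1.0]]
ft_force: [-10.9, 0.4, 4.1]
finger_gap: 0.693
```

```bash
python3 ff.py
```

```text
t 11.88 pos [0.6089 0.1075 0.1948] yawy -98.33 tilt [-0.0007 -0.0045] F [-10.88   0.39   4.07] gap 0.693 j [  6.9  11.5  85.1  -0.3  83.5 105.3]
tool-frame F mean [-10.81   0.91  -4.02] std [0.31 0.46 0.49] world T [0.27  1.6   0.022]
t 12.28 pos [0.6089 0.1075 0.1948] yawy -98.33 tilt [-0.0007 -0.0045] F [-1.074e+01 -1.000e-02  3.140e+00] gap 0.694 j [  6.9  11.4  85.1  -0.3  83.5 105.3]
pics/p1188.png
```

carry_out --steps '[{"dx": 0.001,"dy": 0,"dz": -0.001,"wx": 0,"wy": 0.3,"wz": 0,"gripper": 0.05},{"dx": 0.001,"dy": 0,"dz": -0.0015,"wx": 0,"wy": 0.45,"wz": 0,"gripper": 0.05},{"dx": 0.001,"dy": 0,"dz": -0.0015,"wx": 0,"wy": 0.55,"wz": 0,"gripper": 0.05},{"dx": 0.001,"dy": 0,"dz": -0.0015,"wx": 0,"wy": 0.55,"wz": 0,"gripper": 0.05},{"dx": 0.001,"dy": 0,"dz": -0.0015,"wx": 0,"wy": 0.55,"wz": 0,"gripper": 0.05},{"dx": 0.001,"dy": 0,"dz": -0.0015,"wx": 0,"wy": 0.55,"wz": 0,"gripper": 0.05}]'

```text
time: 12.83
eef_pos: [0.6085, 0.1076, 0.1948]
orientation: [[0.989, -0.145, 0.002], [-0.145, -0.989, -0.006], [0.003, 0.005, -1.0]]
ft_force: [-11.2, 1.2, 2.2]
finger_gap: 0.694
```

```bash
python3 ff.py
```

```text
t 12.83 pos [0.6085 0.1076 0.1948] yawy -98.31 tilt [ 0.002  -0.0056] F [-11.18   1.22   2.16] gap 0.694 j [  7.   11.3  85.3  -0.3  83.3 105.3]
tool-frame F mean [-10.77   0.55  -1.82] std [0.33 0.35 0.19] world T [ 0.429  1.593 -0.007]
t 13.23 pos [0.6085 0.1076 0.1948] yawy -98.31 tilt [ 0.002  -0.0056] F [-10.76   1.21   1.75] gap 0.693 j [  7.   11.3  85.3  -0.3  83.3 105.3]
pics/p1283.png
```

```bash
python3 - <<'E'
from h import *
f=grab_frame("scene"); cv2.imwrite("pics/s_end.png",cv2.resize(f[130:290,150:430,::-1],None,fx=2.8,fy=2.8,interpolation=cv2.INTER_CUBIC))
E
```

```text
(no output)
```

View pics/p1283.png

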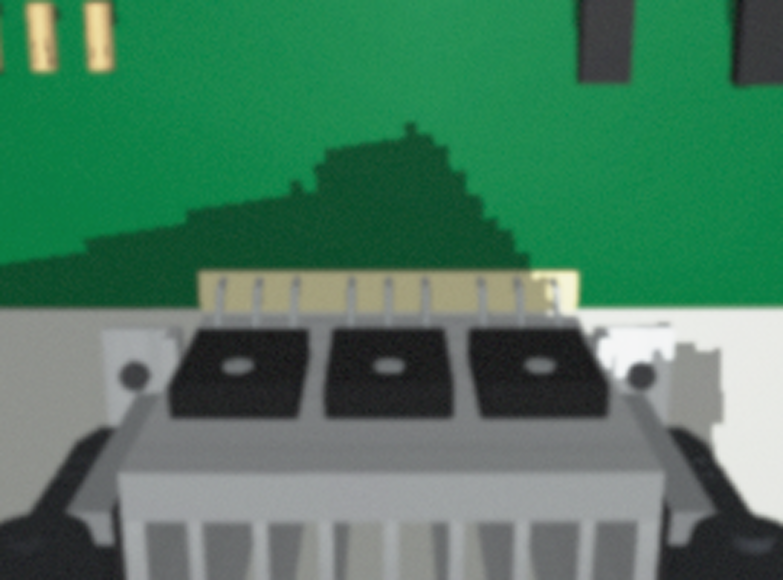

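View pics/s_end.png

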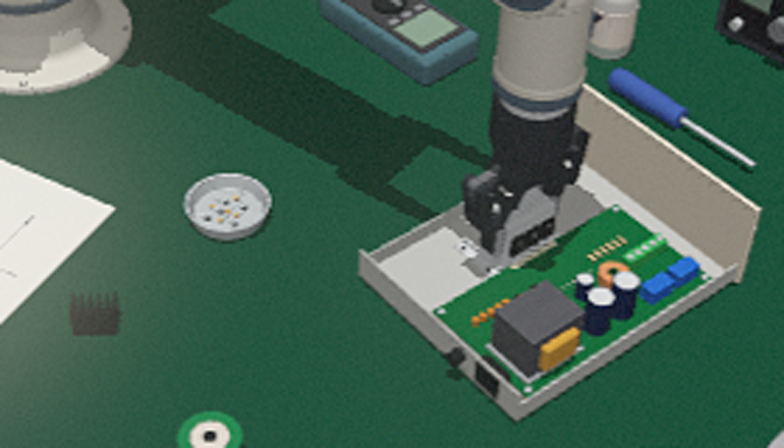

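The wrist view shows all three transistor edges on one straight line at row 416, pressed on the back plate. The scene view shows the sink held upright in the tray with the other things undisturbed. I hand the job in.

```bash
python3 - <<'E'
from h import *
st(); print(close_job())
E
```

```text
t 13.33 pos [0.6085 0.1076 0.1948] yawy -98.31 tilt [ 0.002  -0.0056] F [-10.72   0.35   2.45] gap 0.693 j [  7.   11.3  85.3  -0.3  83.3 105.3]
the job is handed in; nothing more can be done
None
```

The heat sink is in place: pressed against all three transistors, with the gripper still holding it. I used the smaller of the two silver sinks. I stood it between the guide lugs about 14 mm short of the row, then slid it up against them. I handed the job in at 13.3 s.

**Push force:** the last readings were steady at about 10.8 N along the push. Roughly 1 N of that may be friction on the tray floor, so the transistors themselves see an estimated 9.5 to 10.8 N. No reading came near 20 N.

**Fit:** in the last wrist picture the three transistor edges are in one straight line along the back plate. The sink was within about 0.1° of upright front to back, judged from the tool's tilt compared with when it was gripped on the bench.

**Other things:** none looked moved in the final view, but that view did not cover the red sink, the large silver sink or the cutters.

**Problems along the way:**
- The first move call was refused because its rows lacked some values; nothing moved.
- The wrist camera read about 2.5 mm off sideways, so I positioned the sink by comparing what it saw rather than by absolute readings.
- On the first part of the slide I eased the sink too far up and gave a small tilt the wrong way. It travelled about 0.3 mm off the floor, tilted by up to about 0.2°, and I corrected both before it touched the transistors.

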